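# Close and pin the tube drilling jig, and hold it shut

### The arm

A 6-joint arm with a two-finger parallel gripper is mounted at the origin on the work surface. World frame = base frame: x ahead of the robot, y to its left, z up, the work surface at z = 0. Lengths are in m, angles in rad, forces in N, time in s.
With the tool pointing down it reaches from about 0.25 to 0.85 m from the base axis. Payload 12.5 kg.
Tool frame: the origin (TCP) lies at the very end of the fingers, on their centre line; the grasp point (between the pads) lies 19 mm behind it (manip.hold_point_z is the z of the grasp point in the tool frame, in m); z points along the fingers, x is the direction in which the jaws open and shut, and the axes are right-handed (so a half turn about z gives the same grasp; the last joint's range is limited). The gripper opens to 93 mm and grips with 3 to 60 N. Pads are 15 mm wide; open, the fingers measure 128 mm over their backs; the gripper's body (75 mm by 188 mm) begins 65 mm behind the grasp point.
Start: joints at [-1.24, 0.351, 1.652, -0, 1.139, -0.085], TCP at [0.222, -0.503, 0.219] pointing down, gripper open.
Joint ranges: [-2.75, 2.75], [-0.79, 2.1], [0.01, 2.65], [-1.57, 4.71], [0.07, 3.14], [-2.87, 2.87]. Speed limits (rad/s): [2.22, 2.22, 2.79, 3.14, 3.14, 3.14].

### API

Orientations are given as a unit quaternion [x, y, z, w].
In Python, from bench import manip, viewer gives the robot as it stands. The module is installed in compiled form; this text tells all that it offers.
- The arm moves only by the shell command python3 -m crank 'ROWS' [FORCE]. ROWS is JSON, a list of rows, each a list of 3 entries, a list of its own where there are three numbers: the turn, a rotation vector about the tool's x, y, z in rad, then the shift along the tool's x, y, z in cm, then the opening in per cent of the stroke, from 0 (shut) to 100 (fully open). A call has 1 to 5 rows; each row shifts and turns the commanded pose from where the row before left it, along the tool's axes as they then stand; what a row does not reach is not made up. A row lasts 1/10 s, in which the tool goes at most 50 mm and 8.59 degrees, less where a joint would pass 70% of its speed; a pose out of reach is approached as far as the arm can. A call is refused whole if a number of a shift passes 5 or a number of a turn 0.15, either way. A call with a gripper value outside its range is refused whole. The fingers move at their own pace and stop on an object; FORCE is the grip in N (left out, the last holds). Time passes only in rows, so rows that do not move let the fingers close. It gives the time, the measured TCP pose, the force and the opening at its end, in the units of the state.
- manip.observe(): the state, without advancing time (a new reading comes with each control period).
- viewer.snapshot(name): name is "scene" or "top" or "wrist"; returns the picture (420x560x3 uint8, red, green, blue); there is no depth.
- viewer.camera_model(name): a dict with "fx", "fy", "cx", "cy" (pixels), "pose" (4x4, takes a point from camera to world coordinates); the wrist camera has in their place "T_tool_cam" (4x4, takes a point from camera to tool coordinates, whose origin is the TCP and whose axes are the tool frame's). Camera axes: x right, y up, looking along -z (the intrinsics and any distortion apply to the point x, -y, -z); pixel columns grow to the right and rows downward; lengths in m; the calibration is good to about 2 mm. A picture is of the moment at which its call begins: read the wrist's pose just before it. camera_model takes no time and is no camera call.
- manip.sign_off(): hands the job in, once; it reports no verdict.
The state is a dict: "time_s": time; "joint_positions": joint angles; "qd": joint speeds; "joint_torque": joint torques, N m; "eef_pos": TCP position; "orientation": TCP orientation; "ft_force": force on the tool from outside, world axes, zero at the start; "wrist_torque": the same for the moment, N m; "width": opening from 0.0 (shut) to 1.0 (fully open).
Only numpy, scipy, OpenCV 4.12 (cv2) and the standard library are available. Lean on these libraries where they do the work, as an engineer would, in place of code of your own. Each camera call takes 0.05 s, during which the arm holds its last target. There are 200 camera calls.

### The job

First swing the yellow lid of the tube jig down onto the steel tube. Then pull the red-headed pin up out of its spring catches in the blue rack, push it down through the lid's hole into the hole of the base below until its shoulder sits on the lid, and push down on it firmly enough to squeeze the springy pad and shut the lid fully. Finish like that, with the pin still in the gripper and still pushing the lid shut; leave the blue-headed pin and everything else alone, and the tube in its saddle.

Things in the scene. Friction and masses are not known exactly. Their poses are not given: they have to be found in the camera images.
- lid (a joint): Angle of the jig's lid, rad: 0 = fully shut (level), grows as it opens up; starts at 0.6 to 1.1. Stiff hinge (0.2 N m friction): it stays where left; push down on its outer face to close it. A sprung rubber pad under it meets the tube at 0.11 rad; let go, the lid rests ajar at 0.06 to 0.11. It shuts fully, on a hard stop, only while about 8 N is pushed down at its hole (15 N is plenty).
- lid_hinge (a point): Point on the lid's hinge axis, mid-width, fixed to the jig, 68 mm above the table. Axes of the jig: x level from the hinge towards the pin hole, y along the hinge and the tube, z up. The jig's base is a dark steel plate about 200 x 90 x 15 mm with a V saddle 60 mm from the hinge in x.
- lid_push (a point): Point on the lid's outer (upper) face, mid-width, 90 mm along the lid from the hinge axis and 6 mm out of its middle plane: plain flat area, good to push on. The lid is a yellow plate 150 mm long from the hinge, 80 wide, 12 thick, its middle plane through the hinge axis. Axes turn with the lid: x from hinge to free end, z out of the outer face.
- lid_hole (a point): Centre of the pin hole's mouth on the lid's outer face, 120 mm from the hinge axis along the lid; 15.5 mm hole through the 12 mm plate. Axes as lid_push. With the lid shut this point is 74 mm above the table.
- base_hole (a point): Centre of the mouth of the 15 mm hole in the jig base's aluminium post, 61 mm above the table, 46 mm deep, straight below the lid's hole when the lid is shut. Axes of the jig as lid_hinge.
- saddle (a point): Point fixed to the jig on the V saddle's centre, where the middle of the tube lies; 40 mm above the table. Axes of the jig.
- tube_mid (a point): Middle of the steel tube, 32 mm across, 200 mm long along its y, lying loose in the V saddle.
- red_pin_head (a point): Centre of the red round head of the pin to use: head 24 mm across, 45 mm high (22 mm below this point, and 21 mm above it), z along the pin, up. From this point down: shoulder's underside 30 mm, pin's tip 80 mm. Starts upright in one of the rack's two places, where this point is 95 mm above the table. Weight 110 g.
- red_pin_shoulder (a point): Centre of the underside of the red pin's steel shoulder (a disc 32 mm across, 6 mm thick), which stops on the lid's outer face.
- red_pin_tip (a point): Tip of the red pin: shaft 12 mm across, 50 mm long from shoulder to tip, the last 10 mm a cone 4 mm across at its end.
- blue_pin_head (a point): Centre of the blue head of the other pin (the same but for a shaft of 30 mm), in the rack's other place. Leave it there.
- rack: Fixed blue pin rack, block 50 mm in x, 200 in y, 65 high, foot 90 x 220; origin under its middle. Pins stand at y = +-55 mm, shoulders on the block's top. 24 to 34 mm to the y sides of each pin are posts, 82 mm above the table, whose sprung brass noses lap over the shoulder: grip the head on its x sides. Pulling up takes some 4 to 8 N over the first 8 mm, then it is free.
- screwdriver: A screwdriver lying between jig and rack; a bystander, leave it alone. Origin at its underside.
- wrench: A wrench lying on the far side; a bystander, leave it alone. Origin at its underside.
- hammer: A hammer lying near the robot on its right; a bystander, leave it alone. Origin at its underside.
- offcut: A short steel tube offcut 40 mm across, 35 mm high, near the robot; a bystander, leave it alone. Origin at its underside.
- bolt_tray: A red open tray 100 x 140 x 30 mm, far left; a bystander, leave it alone. Origin at its underside.
- steel_block: A steel block 50 x 80 x 30 mm, near the robot; a bystander, leave it alone. Origin at its underside.
- oil_bottle: A white bottle 64 mm across, 150 mm high, on the far side; a bystander, leave it alone. Origin at its underside.
Things that resemble listed ones, but are neither listed nor needed, are in the scene too. What is shaped like the part that bears red_pin_head but green is not meant.

How it is judged:
On the way, in this order (a step that is already met when the one before it is completed fails the run):
1. the lid is swung down onto the tube (below 0.15 rad), the red pin still in its rack (value of joint lid below 0.15 rad and distance of red_pin_head from where it was at the start of the episode below 0.02 m), for 0.2 s.
2. the red pin is pulled out of its catches, its tip clear above the rack, the lid still down (z of red_pin_tip in the frame of rack above 0.066 m and contact force between the fingers and red_pin above 0.5 N and value of joint lid below 0.15 rad), for 0.1 s.
3. the red pin has passed the lid's hole and is more than 10 mm down the base's hole (horizontal distance between red_pin_tip and base_hole below 0.006 m and z of red_pin_tip in the frame of base_hole below -0.01 m and value of joint lid below 0.15 rad), for 0.1 s.
At the end, for the whole second after the job is handed in: For the last second the gripper holds the red pin and pushes it on the lid (each over 3 N), alone shutting the lid within 0.02 rad; the pin's tip is 32 mm or more down the base's hole (37 = home), within 6 mm of its axis and 0.12 rad of upright; tube's middle within 20 mm of the saddle (horizontal distance between red_pin_tip and base_hole below 0.006 m and value of joint lid below 0.02 rad and z of red_pin_tip in the frame of base_hole below -0.032 m and angle between the z axis of red_pin_tip and the z axis of base_hole, either way round below 0.12 rad and contact force between red_pin and lid above 3 N and contact force between the fingers and red_pin above 3 N and contact force between each of the arm, the fingers and lid below 0.5 N and distance between tube_mid and saddle below 0.02 m); the arm keeps its last pose, push and grip.
It fails at once if the blue-headed pin is moved more than 30 mm (distance of blue_pin_head from where it was at the start of the episode above 0.03 m).
It fails at once if another thing lying on the table is moved more than 30 mm (distance of any of screwdriver, wrench, hammer, offcut, bolt_tray, steel_block, oil_bottle from where it was at the start of the episode above 0.03 m).
It also fails if it takes over 58 s, if anything falls off the work surface, if the arm or the gripper's body presses on something with over 40 N, if the wrist force passes 120 N, or if a joint passes its speed limit or range.

## Working session

There is one attempt and no reset: what is moved stays moved. The work goes in short steps, Python scripts to look and compute and a shell command to move; the robot and the scene stay as the last step left them, time stands still between calls to the robot, and variables do not carry over. Pictures are saved under pics/ and viewed, on a budget of 10 in all, crops included, one or two more only if the job needs it, and the job is handed in when it is done.

```bash
mkdir -p pics; python3 - <<'E'
from bench import manip, viewer
import cv2, numpy as np
for n in ["scene","top"]:
    im=viewer.snapshot(n); np.save(f"pics/{n}.npy",im)
    cv2.imwrite(f"pics/{n}0.png",im[:,:,::-1])
    m=viewer.camera_model(n); print(n,{k:np.round(v,4).tolist() if k=='pose' else v for k,v in m.items()})
print(viewer.camera_model("wrist")); s=manip.observe(); print(s); print(manip.hold_point_z)
E
```

```text
scene {'fx': 435.3218818706366, 'fy': 435.3218818706366, 'cx': 283.0920925563792, 'cy': 217.22208239944092, 'pose': [[0.7314, -0.4099, 0.545, 1.1065], [0.6819, 0.4308, -0.5911, -0.6249], [0.0075, 0.804, 0.5946, 0.7209], [0.0, 0.0, 0.0, 1.0]]}
top {'fx': 447.2594584136123, 'fy': 447.2594584136123, 'cx': 281.5861524108527, 'cy': 214.49198680917402, 'pose': [[0.0258, 0.9953, -0.0931, 0.4098], [-0.9995, 0.0275, 0.0173, -0.0018], [0.0198, 0.0926, 0.9955, 1.1449], [0.0, 0.0, 0.0, 1.0]]}
{'fx': 289.51159832093833, 'fy': 289.51159832093833, 'cx': 281.2231992739526, 'cy': 208.26934563262554, 'T_tool_cam': array([[ 9.99999325e-01,  8.15904204e-04, -8.27715734e-04,
         4.56863025e-04],
       [ 5.63747786e-04, -9.63291478e-01, -2.68457093e-01,
        -7.47160299e-02],
       [-1.01636678e-03,  2.68456446e-01, -9.63291287e-01,
        -1.66337381e-01],
       [ 0.00000000e+00,  0.00000000e+00,  0.00000000e+00,
         1.00000000e+00]])}
{'time_s': 0.1, 'joint_positions': array([-1.23961561e+00,  3.51179227e-01,  1.65232716e+00, -1.83723518e-05,
        1.13909771e+00, -8.46299202e-02]), 'qd': array([ 0.00143878, -0.00042369, -0.00248103,  0.00065097,  0.00054249,
       -0.00134214]), 'joint_torque': array([ 7.62535292e-04, -4.98024809e+01, -2.85703915e+01,  6.99458923e-02,
        2.38652516e-02, -4.64535776e-05]), 'eef_pos': array([ 0.22207029, -0.50285249,  0.21816949]), 'orientation': array([ 8.37835993e-01, -5.45921783e-01, -4.03987708e-04, -3.04336876e-04]), 'ft_force': array([ 0.01915711, -0.1013683 ,  0.29238455]), 'wrist_torque': array([-0.01988122, -0.02072852,  0.00540693]), 'width': 1.0016557472655763}
-0.0188
```

View pics/scene0.png

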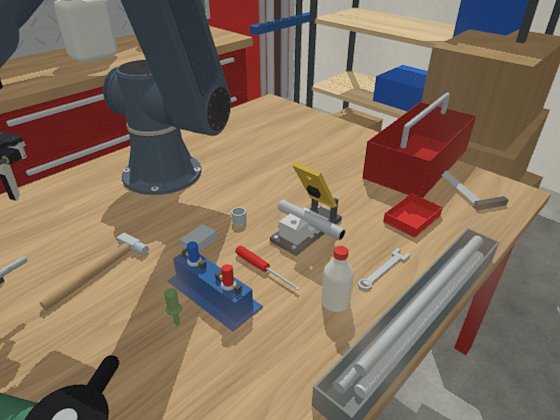

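View pics/top0.png

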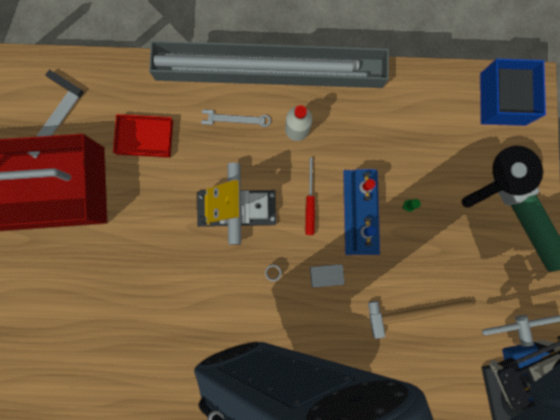

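Scene: the rack holds a blue pin (192,252) and a red pin (228,275), and a green pin lies loose at (172,305). The lid is open at (315,185). Top: red head (369,185), blue head (367,233), green pin (411,205), jig (236,207). The red pin is the one standing in the rack at (369,185). The red bottle cap (300,112) and the green pin don't fit the description. I'll confirm this with an enlarged crop.

```bash
python3 - <<'E'
import cv2, numpy as np
s=np.load("pics/scene.npy")[:,:,::-1]; t=np.load("pics/top.npy")[:,:,::-1]
def c(im,x,y,w,h): return cv2.resize(im[y:y+h,x:x+w],(400,300),interpolation=cv2.INTER_CUBIC)
o=np.vstack([np.hstack([c(s,160,230,120,90),c(s,260,160,100,75+0)]),np.hstack([c(t,330,165,100,75+0)[:, :],c(t,190,165,100,75)])])
cv2.imwrite("pics/crop1.png",o)
E
```

```text
(no output)
```

View pics/crop1.png

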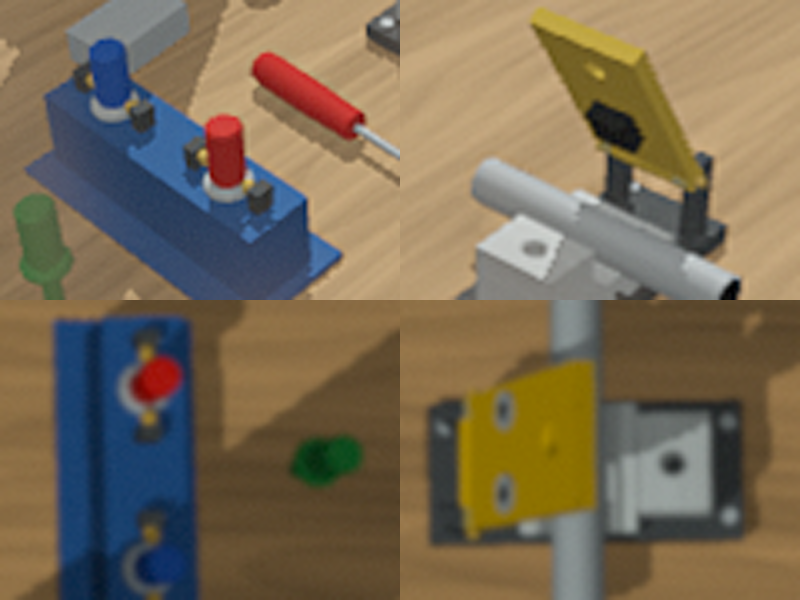

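The crop confirms it: the red pin stands in the rack's far place (larger x), with brass noses on its ±y sides. The base hole is visible at top px (258,206) and scene px (294,222). Next I'll triangulate.

```bash
cat > h.py <<'E'
import numpy as np, cv2
from bench import manip, viewer
from scipy.spatial.transform import Rotation as R
def ray(n,u,v,pose=None):
    m=viewer.camera_model(n); T=m['pose'] if pose is None else pose
    d=np.array([(u-m['cx'])/m['fx'],-(v-m['cy'])/m['fy'],-1.]); d=T[:3,:3]@d
    return T[:3,3],d/np.linalg.norm(d)
def onz(n,u,v,z,pose=None):
    o,d=ray(n,u,v,pose); return o+d*(z-o[2])/d[2]
def tri(rays):
    A=sum(np.eye(3)-np.outer(d,d) for o,d in rays); b=sum((np.eye(3)-np.outer(d,d))@o for o,d in rays)
    p=np.linalg.solve(A,b); return p,[np.linalg.norm(np.cross(p-o,d)) for o,d in rays]
def proj(n,p,pose=None):
    m=viewer.camera_model(n); T=m['pose'] if pose is None else pose
    q=np.linalg.inv(T)@np.r_[p,1]; return m['cx']-m['fx']*q[0]/q[2], m['cy']+m['fy']*q[1]/q[2]
def wpose(s):
    T=np.eye(4); T[:3,:3]=R.from_quat(s['orientation']).as_matrix(); T[:3,3]=s['eef_pos']
    return T@viewer.camera_model('wrist')['T_tool_cam']
E
python3 - <<'E'
from h import *
np.set_printoptions(precision=4,suppress=True)
s=np.load("pics/scene.npy").astype(int); t=np.load("pics/top.npy").astype(int)
def cen(im,ch,box):
    x,y,w,h=box; c=im[y:y+h,x:x+w]; o=[i for i in range(3) if i!=ch]
    m=(c[:,:,ch]>2.0*np.maximum(c[:,:,o[0]],c[:,:,o[1]]))&(c[:,:,ch]>90)
    v,u=np.nonzero(m); return u.mean()+x,v.mean()+y,m.sum()
a=cen(s,0,(210,255,30,40)); b=cen(t,0,(350,170,40,30)); print('red',a,b,tri([ray('scene',*a[:2]),ray('top',*b[:2])]))
# green/blue by hand
print('blue',tri([ray('scene',192.8,253.5),ray('top',369.5,232)]))
print('hole',tri([ray('scene',294,222),ray('top',258.2,205.7)]), onz('top',258.2,205.7,.061))
for c in [(430,405),(740,402),(430,543),(742,543)]: print('plate',onz('top',190+(c[0]-400)/4,165+(c[1]-300)/4,.015))
print('rack block/pins shoulders', onz('top',330+140/4,165+88/4,.071),onz('top',330+145/4,165+266/4,.071))
# rack block top edges left
print('post noses',onz('top',330+148/4,165+30/4,.08),onz('top',330+150/4,165+122/4,.08),onz('top',330+150/4,165+213/4,.08))
# lid free end right corners (top) & scene
print('lid free corners',tri([ray('top',190+195/4,165+60/4),ray('scene',260+140/4,160+12/4)]),tri([ray('top',190+192/4,165+212/4),ray('scene',260+240/4,160+55/4)]))
E
```

```text
red (np.float64(227.25837320574163), np.float64(274.6794258373206), np.int64(209)) (np.float64(368.44), np.float64(184.43), np.int64(100)) (array([ 0.5852, -0.2257,  0.0948]), [np.float64(0.0006960751474556074), np.float64(0.0006960751474556421)])
blue (array([ 0.473 , -0.2298,  0.0872]), [np.float64(0.0004621517742556262), np.float64(0.00046215177425567547)])
hole (array([0.5321, 0.0376, 0.058 ]), [np.float64(0.0008965909669239555), np.float64(0.0008965909669239846)]) [0.5311 0.0369 0.061 ]
plate [0.5688 0.1936 0.015 ]
plate [ 0.5764 -0.0031  0.015 ]
plate [0.4811 0.1899 0.015 ]
plate [ 0.4864 -0.0068  0.015 ]
rack block/pins shoulders [ 0.583  -0.2218  0.071 ] [ 0.4747 -0.2258  0.071 ]
post noses [ 0.6172 -0.2245  0.08  ] [ 0.5611 -0.2262  0.08  ] [ 0.506  -0.2266  0.08  ]
lid free corners (array([0.5473, 0.055 , 0.2313]), [np.float64(0.023985119683298972), np.float64(0.02398511968329907)]) (array([0.5167, 0.0989, 0.1635]), [np.float64(0.03358426977085026), np.float64(0.03358426977085037)])
```

```bash
cat >> h.py <<'E'
def shift(target,yawx=(0.035,-1.0)):
    "remaining shift (tool cm) and turn (rotvec) to TCP target, tool down with tool x along yawx"
    s=manip.observe(); Rt=R.from_quat(s['orientation']).as_matrix()
    x=np.r_[np.array(yawx)/np.hypot(*yawx),0]; z=np.array([0,0,-1.]); W=np.c_[x,np.cross(z,x),z]
    print('t',round(s['time_s'],2),'tcp',np.round(s['eef_pos'],4),'F',np.round(s['ft_force'],1),'w',round(s['width'],3),
     'shift',np.round(W.T@(np.array(target)-s['eef_pos'])*100,2),'turn',np.round(R.from_matrix(Rt.T@W).as_rotvec(),3))
E
python3 -m crank '[[[0,0,0.13],[0,0,-2],0],[[0,0,0.13],[0,0,-2],0],[[0,0,0.12],[0,0,-1],0],[[0,0,0],[-2.2,-3.1,0],0],[[0,0,0],[-2.2,-3.1,0],0]]' 
python3 -m crank '[[[0,0,0],[-2.2,-3.1,0],0],[[0,0,0],[-2.2,-3.1,0],0],[[0,0,0],[-2.2,-3.1,0],0],[[0,0,0],[-2.2,-3.1,0],0],[[0,0,0],[-2.2,-3.1,0],0]]'
python3 -c "
from h import *
shift([.585,-.2255,.27])"
```

```text
time_s: 0.6
eef_pos: [0.2828, -0.4565, 0.2686]
orientation: [0.719, -0.695, 0.0, -0.0]
ft_force: [0.2, 0.0, -1.6]
width: 0.617
time_s: 1.1
eef_pos: [0.4345, -0.3402, 0.2684]
orientation: [0.72, -0.694, -0.0, -0.0]
ft_force: [-0.4, -0.7, 0.2]
width: 0.192
t 1.1 tcp [ 0.4345 -0.3402  0.2684] F [-0.4 -0.7  0.2] w 0.192 shift [-10.94 -15.44  -0.16] turn [0.    0.    0.001]
```

```bash

python3 -m crank '[[[0,0,0],[-2.2,-2.5,0],0],[[0,0,0],[-2.2,-2.5,0],0],[[0,0,0],[-2.2,-2.5,0],0],[[0,0,0],[-2.2,-2.5,0],0],[[0,0,0],[-2.2,-2.5,0],0]]' >/dev/null
python3 -m crank '[[[0,0,0],[0,0,0],0],[[0,0,0],[0,0,0],0]]' >/dev/null
python3 -c "
from h import *
import pickle
s=manip.observe(); im=viewer.snapshot('wrist'); pickle.dump((s,im),open('w1.pkl','wb'))
shift([.5295,-.02,.27])"
python3 -m crank '[[[0,0,0],[-4,0.2,-1],0],[[0,0,0],[-4,0.2,-1],0],[[0,0,0],[-4,0.2,-1],0],[[0,0,0],[-4,0.2,-1],0],[[0,0,0],[-4,0.2,0],0]]' >/dev/null
python3 -m crank '[[[0,0,0],[0,0,0],0],[[0,0,0],[0,0,0],0]]' >/dev/null
python3 -c "
from h import *
import pickle
s=manip.observe(); im=viewer.snapshot('wrist'); pickle.dump((s,im),open('w2.pkl','wb'))
shift([.531,.08,.27])
a=pickle.load(open('w1.pkl','rb'))[1]
cv2.imwrite('pics/w12.png',cv2.resize(np.hstack([a,im])[:,:,::-1],(800,300),interpolation=cv2.INTER_AREA))"
```

```text
t 1.85 tcp [ 0.554  -0.2273  0.2683] F [-0.8  1.  -0.2] w 0.005 shift [-20.81   1.72  -0.17] turn [0.001 0.    0.001]
t 2.6 tcp [ 0.5371 -0.0287  0.3086] F [-0.1  0.3 -0.4] w 0.005 shift [-10.88   0.23   3.86] turn [ 0. -0.  0.]
```

View pics/w12.png

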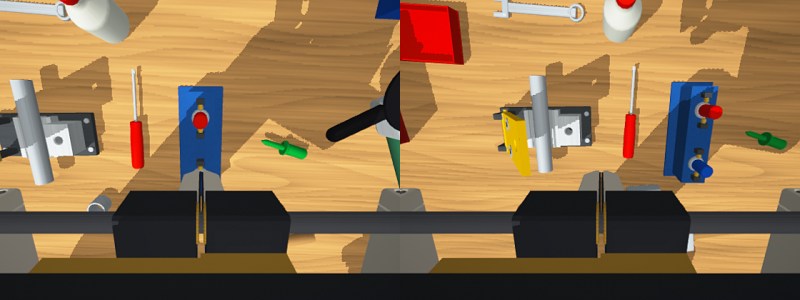

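```bash
cat > m.py <<'E'
from h import *
import pickle
np.set_printoptions(precision=4,suppress=True)
def redc(im,u,v,r=22):
    c=im[v-r:v+r,u-r:u+r].astype(int); m=(c[:,:,0]>2*np.maximum(c[:,:,1],c[:,:,2]))&(c[:,:,0]>80)
    n,l,st,ce=cv2.connectedComponentsWithStats(m.astype(np.uint8)); k=1+st[1:,4].argmax(); return ce[k]+[u-r,v-r],st[k]
def dark(im,u,v,r=7):
    g=cv2.cvtColor(im[v-r:v+r+1,u-r:u+r+1],cv2.COLOR_RGB2GRAY).astype(float); th=(g.min()+np.median(g))/2
    n,l,st,ce=cv2.connectedComponentsWithStats((g<th).astype(np.uint8)); k=1+np.argmin(np.linalg.norm(ce[1:]-r,axis=1)); return ce[k]+[u-r,v-r],st[k]
E
python3 - <<'E'
from m import *
(s1,a),(s2,b)=[pickle.load(open(f'w{i}.pkl','rb')) for i in (1,2)]
T1,T2=wpose(s1),wpose(s2)
p1,p2=redc(a,280,167),redc(b,437,157); print(p1,p2,'red',tri([ray('wrist',*p1[0],T1),ray('wrist',*p2[0],T2)]))
h1,h2=dark(a,81,196),dark(b,241,182); print(h1,h2,'hole',tri([ray('wrist',*h1[0],T1),ray('wrist',*h2[0],T2)]))
print('hole@61',onz('wrist',*h1[0],.061,T1),onz('wrist',*h2[0],.061,T2))
print('red@95',onz('wrist',*p1[0],.095,T1),onz('wrist',*p2[0],.095,T2))
for t in [.6,.7,.8,.9,1.0,1.1]:
    d=np.array([.035,-1,0]); y=np.array([1,.035,0]); H=np.array([.5315,.0372,.068])-.12*d
    f=H+d*(.15*np.cos(t)-.006*np.sin(t))+[0,0,.15*np.sin(t)+.006*np.cos(t)]
    print(t,[np.round(proj(n,f+y*k),0) for n in('top','scene') for k in(-.04,.04)])
E
```

```text
(array([280.1206, 168.4925]), array([ 12,  11,  21,  25, 398], dtype=int32)) (array([434.8069, 155.7888]), array([  3,  11,  34,  22, 554], dtype=int32)) red (array([ 0.5837, -0.225 ,  0.0982]), [np.float64(0.00034651856187364796), np.float64(0.0003465185618737879)])
(array([ 81.8537, 195.7439]), array([ 3,  2, 11, 10, 82], dtype=int32)) (array([236.7193, 183.    ]), array([ 0,  4,  7,  9, 57], dtype=int32)) hole (array([0.5326, 0.0356, 0.0614]), [np.float64(0.00016911467475719843), np.float64(0.0001691146747571975)])
hole@61 [0.5327 0.0358 0.061 ] [0.5324 0.0356 0.061 ]
red@95 [ 0.5829 -0.225   0.095 ] [ 0.5838 -0.2266  0.095 ]
0.6 [array([257., 219.]), array([257., 183.]), array([282., 183.]), array([307., 195.])]
0.7 [array([252., 218.]), array([252., 182.]), array([284., 177.]), array([310., 189.])]
0.8 [array([247., 218.]), array([247., 181.]), array([287., 172.]), array([313., 183.])]
0.9 [array([241., 217.]), array([241., 181.]), array([290., 167.]), array([316., 178.])]
1.0 [array([235., 217.]), array([235., 180.]), array([294., 162.]), array([320., 173.])]
1.1 [array([229., 217.]), array([229., 179.]), array([297., 157.]), array([323., 168.])]
```

Triangulated positions: red head (0.584,-0.2255,~0.097), base hole (0.5325,0.0357,0.061). The heights match the text. The lid is at about 0.97 rad. Moving over the lid.

```bash

python3 -m crank '[[[0,0,0],[-3.7,0.1,0],0],[[0,0,0],[-3.7,0.1,0],0],[[0,0,0],[-3.7,0.1,2],0],[[0,0,0],[-3.7,0,3],0],[[0,0,0],[0,0,4],0]]' >/dev/null
python3 -m crank '[[[0,0,0],[0,0,2],0],[[0,0,0],[0,0,0],0]]' >/dev/null
python3 -c "
from h import *
shift([.5293,.120,.150])"
```

```text
t 3.3 tcp [0.5279 0.1187 0.1958] F [-0.9 -0.  -0.2] w 0.009 shift [-0.12 -0.14  4.58] turn [ 0.005 -0.001 -0.001]
```

```bash

python3 -m crank '[[[0,0,0],[0,-0.1,1.5],0],[[0,0,0],[0,0,1.5],0],[[0,0,0],[0.2,0,1.2],0],[[0,0,0],[0.7,0,1],0],[[0,0,0],[0.7,0,1],0]]' | grep -E 'pos|force'
python3 -m crank '[[[0,0,0],[0.7,0,1],0],[[0,0,0],[0.6,0,1],0],[[0,0,0],[0.6,0,1],0],[[0,0,0],[0.3,0,0.7],0],[[0,0,0],[0.2,0,0.4],0]]'  | grep -E 'pos|force'
python3 -c "
from h import *
shift([.531,.077,.080])
im=viewer.snapshot('scene'); cv2.imwrite('pics/s2.png',cv2.resize(im[140:260,240:400,::-1],(640,480),interpolation=cv2.INTER_CUBIC))"
```

```text
eef_pos: [0.5312, 0.1034, 0.1368]
ft_force: [0.7, -0.2, 2.0]
eef_pos: [0.5312, 0.08, 0.0948]
ft_force: [-0.3, 1.3, 1.1]
t 4.3 tcp [0.5312 0.08   0.0948] F [-0.3  1.3  1.1] w 0.008 shift [0.3  0.03 1.48] turn [0.001 0.    0.   ]
```

View pics/s2.png

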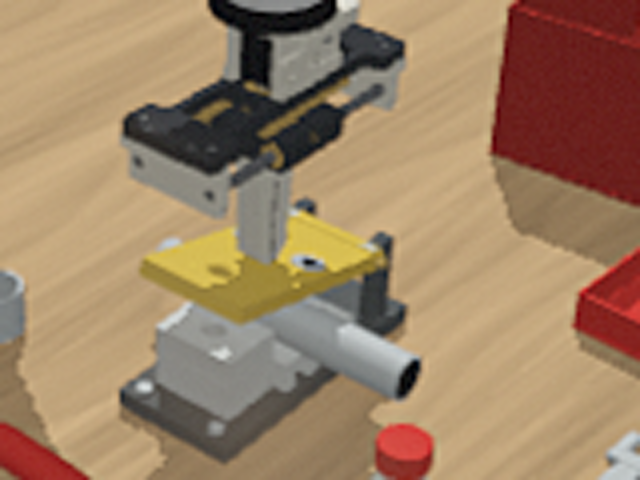

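The fingers are on the lid's flat area and the lid is about 0.25 rad open, with its hole at crop (220,270). Continuing down.

```bash

python3 -m crank '[[[0,0,0],[0.1,0,0.5],0],[[0,0,0],[0,0,0.4],0],[[0,0,0],[0,0,0.3],0],[[0,0,0],[0,0,0],0]]' | grep -E 'pos|force'
python3 -m crank '[[[0,0,0],[0,0,0.2],0],[[0,0,0],[0,0,0.2],0],[[0,0,0],[0,0,0],0]]'  | grep -E 'pos|force'
```

```text
eef_pos: [0.5314, 0.0795, 0.0833]
ft_force: [-0.3, 0.7, -0.4]
eef_pos: [0.5316, 0.0791, 0.0797]
ft_force: [-0.5, -0.8, 1.7]
```

```bash

python3 -m crank '[[[0,0,0],[0,0,0.2],0],[[0,0,0],[0,0,0],0]]'  | grep -E 'pos|force'
python3 -m crank '[[[0,0,0],[0,0,0.2],0],[[0,0,0],[0,0,0],0]]'  | grep -E 'pos|force'
```

```text
eef_pos: [0.5317, 0.079, 0.0779]
ft_force: [-1.6, -3.3, 4.8]
eef_pos: [0.5317, 0.0788, 0.0761]
ft_force: [-1.9, -5.7, 8.5]
```

The lid gave 8.5 N at z = 0.076, so it's squeezed onto the pad. Next I'll lift, re-image the lid hole, and go to the pin.

```bash

python3 -m crank '[[[0,0,0],[0,0,-3],0],[[0,0,0],[0,0,-4],0],[[0,0,0],[2,0,-4],20],[[0,0,0],[4,0,-4],60],[[0,0,0],[4,0,-4],60]]' 20 >/dev/null
python3 -m crank '[[[0,0,0],[0.5,0,0],60],[[0,0,0],[0,0,0],60],[[0,0,0],[0,0,0],60]]'  >/dev/null
python3 -c "
from h import *
import pickle
s=manip.observe(); im=viewer.snapshot('wrist'); pickle.dump((s,im),open('w3.pkl','wb')); shift([.584,-.2255,.16])"
python3 -m crank '[[[0,0,0],[4,-1,0],60],[[0,0,0],[4,-1,0],60],[[0,0,0],[2,-1,0],60],[[0,0,0],[0,0,0],60],[[0,0,0],[0,0,0],60]]' >/dev/null
python3 -c "
from h import *
import pickle
s=manip.observe(); im=viewer.snapshot('wrist'); pickle.dump((s,im),open('w4.pkl','wb')); shift([.584,-.2255,.16])
a=pickle.load(open('w3.pkl','rb'))[1]
cv2.imwrite('pics/w34.png',cv2.resize(np.hstack([a,im])[:300,:,::-1],(800,214),interpolation=cv2.INTER_AREA))"
```

```text
t 6.3 tcp [ 0.5344 -0.0154  0.255 ] F [0.5 0.9 0.1] w 0.51 shift [21.17 -4.23  9.5 ] turn [0.002 0.001 0.002]
t 6.85 tcp [ 0.5681 -0.1138  0.2555] F [ 0.1  0.8 -0. ] w 0.598 shift [11.22 -1.2   9.55] turn [0.002 0.001 0.002]
```

View pics/w34.png

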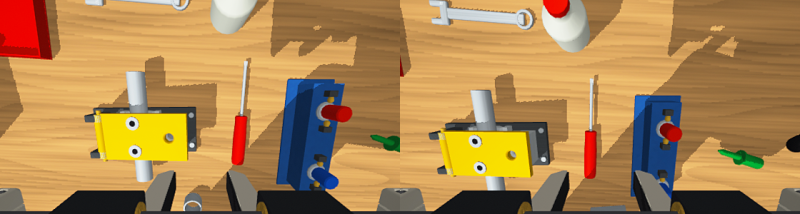

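The lid is down on the tube, with its hole at w3 px (235,193) and w4 px (157,217).

```bash
python3 - <<'E'
from m import *
D=[pickle.load(open(f'w{i}.pkl','rb')) for i in (1,2,3,4)]; T=[wpose(s) for s,_ in D]
def hole(im,u,v,r=9):
    g=cv2.cvtColor(im[v-r:v+r+1,u-r:u+r+1],cv2.COLOR_RGB2HSV)[:,:,2].astype(float)
    m=(g<.75*np.median(g)).astype(np.uint8); n,l,st,ce=cv2.connectedComponentsWithStats(m); k=1+st[1:,4].argmax(); return ce[k]+[u-r,v-r],st[k]
h=[hole(D[2][1],235,193),hole(D[3][1],157,217)]; print(h)
rays=[ray('wrist',*h[i][0],T[2+i]) for i in (0,1)]; print('lidhole',tri(rays),[onz('wrist',*h[i][0],.084,T[2+i]) for i in(0,1)])
r=[redc(D[i][1],u,v,26)[0] for i,(u,v) in enumerate([(280,167),(437,157),(473,160),(379,185)])]
print('red',tri([ray('wrist',*p,t) for p,t in zip(r,T)]),tri([ray('wrist',*p,t) for p,t in zip(r[2:],T[2:])]))
E
```

```text
[(array([236.119 , 193.0317]), array([  4,   3,  13,  13, 126], dtype=int32)), (array([155.531 , 217.5752]), array([  2,   4,  12,  12, 113], dtype=int32))]
lidhole (array([0.532 , 0.0374, 0.0849]), [np.float64(0.00019928134029109076), np.float64(0.00019928134029119064)]) [array([0.532 , 0.0376, 0.084 ]), array([0.5315, 0.0378, 0.084 ])]
red (array([ 0.5838, -0.225 ,  0.0979]), [np.float64(0.000448049698047108), np.float64(0.0002584781670491703), np.float64(0.00018411145477368235), np.float64(0.00018822657242379093)]) (array([ 0.5838, -0.2255,  0.097 ]), [np.float64(8.222765957321272e-05), np.float64(8.22276595733969e-05)])
```

```bash

python3 -m crank '[[[0,0,0],[4,-0.4,1],60],[[0,0,0],[4,-0.4,2],60],[[0,0,0],[3.2,-0.4,3],60],[[0,0,0],[0,0,4],60],[[0,0,0],[0,0,2],60]]' >/dev/null
python3 -m crank '[[[0,0,0],[0,0,0],60],[[0,0,0],[0,0,0],60]]' >/dev/null
python3 -c "
from h import *
shift([.5838,-.2255,.080])
im=viewer.snapshot('wrist'); cv2.imwrite('pics/w5.png',im[:,:,::-1])"
```

```text
t 7.55 tcp [ 0.5849 -0.2257  0.1372] F [-0.4 -1.3  0.1] w 0.599 shift [-0.02  0.11  5.72] turn [-0.    -0.     0.002]
```

View pics/w5.png

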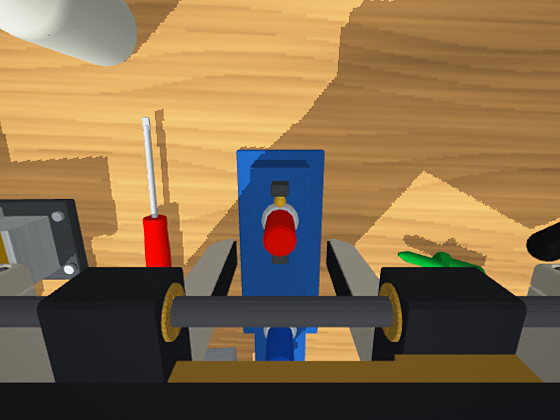

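The red pin at (280,232) is centred between the open fingers, with the noses on the other axis. Descending, then gripping at 45 N.

```bash

python3 -m crank '[[[0,0,0],[0,0.1,2],60],[[0,0,0],[0,0,2],60],[[0,0,0],[0,0,1.2],60],[[0,0,0],[0,0,0.5],60],[[0,0,0],[0,0,0],60]]' |grep -E 'pos|force'
python3 -m crank '[[[0,0,0],[0,0,0],0],[[0,0,0],[0,0,0],0],[[0,0,0],[0,0,0],0],[[0,0,0],[0,0,0],0],[[0,0,0],[0,0,0],0]]' 45 |grep -E 'pos|force|wid'
python3 -c "
from h import *
shift([.5838,-.2255,.080])"
```

```text
eef_pos: [0.5838, -0.2266, 0.0797]
ft_force: [0.1, -0.0, 0.2]
eef_pos: [0.5836, -0.2261, 0.0796]
ft_force: [0.4, 2.6, 3.5]
width: 0.247
t 8.6 tcp [ 0.5836 -0.2261  0.0796] F [0.4 2.6 3.5] w 0.247 shift [-0.06 -0.02 -0.04] turn [-0.     0.001  0.   ]
```

```bash

python3 -m crank '[[[0,0,0],[0,0,-0.4],0],[[0,0,0],[0,0,-0.4],0],[[0,0,0],[0,0,-0.4],0],[[0,0,0],[0,0,-1],0],[[0,0,0],[0,0,-2],0]]' |grep -E 'pos|force'
python3 -m crank '[[[0,0,0],[0,0,-3],0],[[0,0,0],[0,0,-3],0],[[0,0,0],[0,0,-2],0],[[0,0,0],[0,0,0],0],[[0,0,0],[0,0,0],0]]' |grep -E 'pos|force|wid'
python3 -c "
from h import *
import pickle
s=manip.observe(); im=viewer.snapshot('wrist'); pickle.dump((s,im),open('w6.pkl','wb'))
im2=viewer.snapshot('scene'); shift([.5322,.0362,.202])
c=cv2.resize(im2[190:310,150:310],(560,420),interpolation=cv2.INTER_CUBIC)
cv2.imwrite('pics/p6.png',cv2.resize(np.hstack([im,c])[:,:,::-1],(800,300)))"
```

```text
eef_pos: [0.5831, -0.2265, 0.1214]
ft_force: [0.5, 0.4, -0.6]
eef_pos: [0.5834, -0.2271, 0.2015]
ft_force: [-0.6, -0.6, -1.9]
width: 0.25
t 9.7 tcp [ 0.5829 -0.2267  0.2002] F [-0.3 -0.2 -1.5] w 0.25 shift [-26.45   4.15  -0.18] turn [0.002 0.001 0.001]
```

View pics/p6.png

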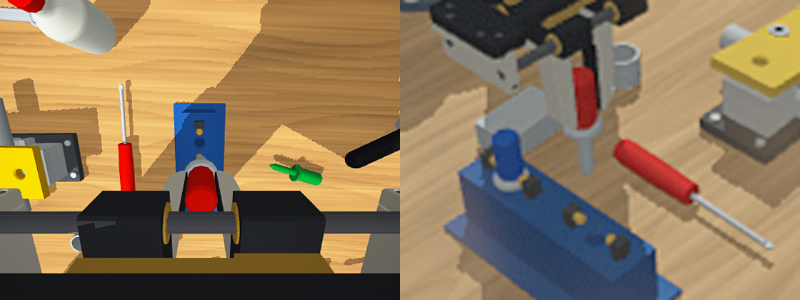

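The pin is held upright and clear of the rack, and the blue pin hasn't moved. Moving over the lid hole.

```bash

python3 -m crank '[[[0,0,0],[-2.5,0.4,0],0],[[0,0,0],[-3.5,0.55,0],0],[[0,0,0],[-3.5,0.55,0],0],[[0,0,0],[-3.5,0.55,0],0],[[0,0,0],[-3.5,0.55,0],0]]' |grep -E 'pos|force'
python3 -m crank '[[[0,0,0],[-3.5,0.55,0],0],[[0,0,0],[-3.5,0.55,0],0],[[0,0,0],[-2,0.3,0],0],[[0,0,0],[-0.9,0.15,0],0],[[0,0,0],[0,0,0],0]]' |grep -E 'pos|force|wid'
python3 -m crank '[[[0,0,0],[0,0,0],0],[[0,0,0],[0,0,0],0]]' >/dev/null
python3 -c "
from h import *
shift([.5322,.0358,.160])"
```

```text
eef_pos: [0.5507, -0.0615, 0.2001]
ft_force: [0.6, 0.5, -0.2]
eef_pos: [0.5323, 0.0361, 0.2007]
ft_force: [-0.7, -0.4, -1.0]
width: 0.25
t 10.9 tcp [0.5328 0.0346 0.2011] F [ 0.9  0.7 -0.6] w 0.249 shift [-0.12  0.05  4.11] turn [ 0. -0. -0.]
```

```bash

python3 -m crank '[[[0,0,0],[-0.1,0,2],0],[[0,0,0],[0,0.05,1.5],0],[[0,0,0],[0,0,0.8],0],[[0,0,0],[0,0,0],0],[[0,0,0],[0,0,0],0]]' |grep -E 'pos|force'
python3 -c "
from h import *
im=viewer.snapshot('wrist'); im2=viewer.snapshot('scene'); im3=viewer.snapshot('top'); shift([.5322,.0358,.150])
f=lambda i,x,y,w,h: cv2.resize(i[y:y+h,x:x+w],(400,300),interpolation=cv2.INTER_CUBIC)
cv2.imwrite('pics/p7.png',np.hstack([f(im,180,190,200,150),f(im2,270,180,60,45)])[:,:,::-1])"
```

```text
eef_pos: [0.5324, 0.0363, 0.1588]
ft_force: [-1.2, -0.0, -1.0]
t 11.55 tcp [0.5325 0.0365 0.1591] F [-0.1  1.1 -1.6] w 0.248 shift [0.07 0.03 0.91] turn [-0.001 -0.     0.001]
```

View pics/p7.png

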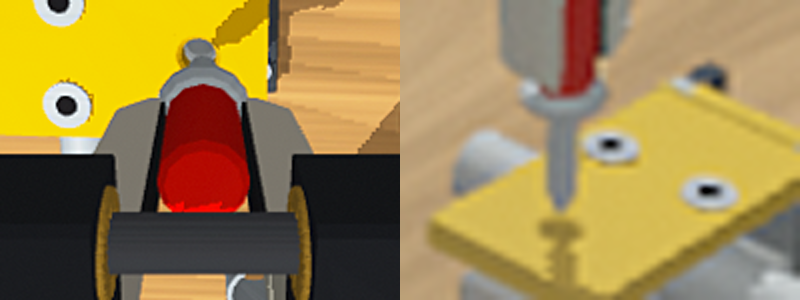

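The tip is centred over the lid hole to within about 1 mm (wrist crop: shaft 199, hole 198). Inserting slowly while watching the force.

```bash

python3 -m crank '[[[0,0,0],[0,0,0.8],0],[[0,0,0],[0,0,0.5],0],[[0,0,0],[0,0,0.5],0],[[0,0,0],[0,0,0],0]]' |grep -E 'pos|force'
python3 -m crank '[[[0,0,0],[0,0,0.5],0],[[0,0,0],[0,0,0.5],0],[[0,0,0],[0,0,0],0]]' |grep -E 'pos|force'
python3 -m crank '[[[0,0,0],[0,0,0.4],0],[[0,0,0],[0,0,0.4],0],[[0,0,0],[0,0,0],0]]' |grep -E 'pos|force'
```

```text
eef_pos: [0.5316, 0.0366, 0.1394]
ft_force: [-0.1, 0.8, -1.2]
eef_pos: [0.5317, 0.0366, 0.1296]
ft_force: [0.2, 0.4, -1.0]
eef_pos: [0.5317, 0.0366, 0.1218]
ft_force: [0.2, -0.3, -1.7]
```

```bash

python3 -m crank '[[[0,0,0],[0.05,0,0.5],0],[[0,0,0],[0,0,0.5],0],[[0,0,0],[0,0,0],0]]' |grep -E 'pos|force'
python3 -m crank '[[[0,0,0],[0,0,0.4],0],[[0,0,0],[0,0,0.4],0],[[0,0,0],[0,0,0],0]]' |grep -E 'pos|force'
python3 -m crank '[[[0,0,0],[0,0,0.3],0],[[0,0,0],[0,0,0.2],0],[[0,0,0],[0,0,0],0]]' |grep -E 'pos|force'
```

```text
eef_pos: [0.5317, 0.0362, 0.1116]
ft_force: [-0.6, 1.9, -2.4]
eef_pos: [0.5319, 0.0362, 0.1038]
ft_force: [0.3, 2.5, -2.6]
eef_pos: [0.5321, 0.0361, 0.0992]
ft_force: [-0.2, 2.0, -1.7]
```

```bash

python3 -m crank '[[[0,0,0],[0,0,0.3],0],[[0,0,0],[0,0,0.3],0],[[0,0,0],[0,0,0],0]]' |grep -E 'pos|force'
python3 -m crank '[[[0,0,0],[0,0,0.2],0],[[0,0,0],[0,0,0.2],0],[[0,0,0],[0,0,0],0]]' |grep -E 'pos|force'
```

```text
eef_pos: [0.5322, 0.0358, 0.0932]
ft_force: [-0.0, -0.6, 1.7]
eef_pos: [0.5324, 0.0359, 0.0896]
ft_force: [-0.4, -1.7, 3.9]
```

```bash

for i in 1; do python3 -m crank '[[[0,0,0],[0,0,0.2],0],[[0,0,0],[0,0,0],0]]' |grep -E 'pos|force'; done
python3 -m crank '[[[0,0,0],[0,0,0.1],0],[[0,0,0],[0,0,0],0]]' |grep -E 'pos|force'
python3 -m crank '[[[0,0,0],[0,0,0.1],0],[[0,0,0],[0,0,0],0]]' |grep -E 'pos|force|wid'
```

```text
eef_pos: [0.5325, 0.0359, 0.0884]
ft_force: [-4.1, -1.3, 14.8]
eef_pos: [0.5326, 0.0358, 0.0882]
ft_force: [-8.8, -2.6, 25.9]
eef_pos: [0.5327, 0.0358, 0.0881]
ft_force: [-12.5, -1.6, 36.4]
width: 0.253
```

Hard stop reached at z = 0.088, where I expected 0.0886. Easing back to about 20 N.

```bash

python3 -m crank '[[[0,0,0],[0,0.04,-0.12],0],[[0,0,0],[0,0,0],0],[[0,0,0],[0,0,0],0]]' |grep -E 'time|pos|force'
python3 -c "
from h import *
im=viewer.snapshot('wrist'); im2=viewer.snapshot('scene'); shift([.5322,.0358,.0886]); print(manip.observe()['orientation'])
f=lambda i,x,y,w,h: cv2.resize(i[y:y+h,x:x+w],(400,300),interpolation=cv2.INTER_CUBIC)
cv2.imwrite('pics/p8.png',np.hstack([f(im,80,40,400,300),f(im2,250,160,120,90)])[:,:,::-1])"
```

```text
time_s: 14.95
eef_pos: [0.5326, 0.0359, 0.0884]
ft_force: [-6.8, -1.7, 23.3]
t 15.05 tcp [0.5325 0.0359 0.0884] F [-5.6 -1.  22.6] w 0.25 shift [ 0.01  0.03 -0.02] turn [-0.002 -0.001  0.001]
[ 7.19704590e-01 -6.94279491e-01  9.52510959e-04 -6.19771659e-04]
```

View pics/p8.png

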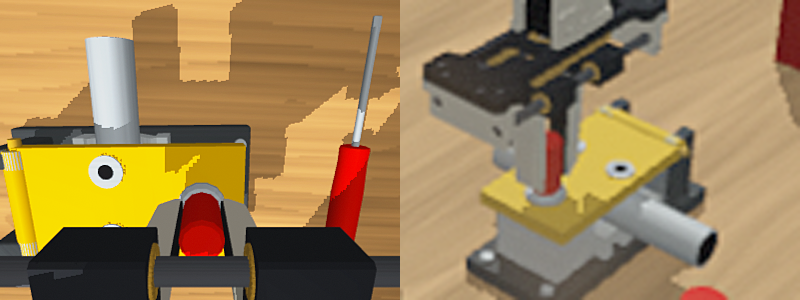

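The shoulder is on the lid, the lid is level, the tube is in its saddle and the push is steady at about 23 N.

```bash
python3 -c "
from bench import manip
print(manip.observe()['ft_force']); print(manip.sign_off()); s=manip.observe(); print(s['time_s'],s['eef_pos'],s['ft_force'],s['width'])"
```

```text
[-5.58209583 -1.04587068 22.64334181]
the job is handed in; nothing more can be done
None
the job is handed in; nothing more can be done
```

The job is done and handed in at about 15 s of the 58 s. The hand-in gives no verdict, so the results below are my own checks.

- **Lid:** I swung it down from about 0.97 rad onto the tube with closed fingers, pressing to 8.5 N. In the next images it rested ajar at about 0.09 rad.
- **Pin:** I pulled the red pin out of its catches and put it through the lid's hole into the base's hole. I then pushed until the lid met its hard stop, reached 36 N, and eased back.
- **Last checks:**
  - The steady downward push was about 23 N.
  - The TCP was at z = 0.0884 m against 0.0886 m expected for a fully home pin, so the tip should be about 37 mm down the hole.
  - The tool was upright within 0.003 rad, and the grip opening was 0.25, which fits the pin's head.
  - The images showed the shoulder on the lid, the lid level and the tube in its saddle.
- **Disagreements:**
  - The triangulated heights were off by up to 3 mm; the red head came out at 0.097–0.098 m, where the text says 0.095 m.
  - A sideways force of about 6 N remained on the pin at hand-in.
- **Not checked:** I saw the blue pin and the nearby bystanders only in passing in later views. Nothing looked moved, but I did not measure them.

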